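# Pack two collapsed lunch boxes into their slipcases

## Task

Pack the two collapsed lunch boxes, one large and one small, that stand singly on edge on the bench: slide each one, on edge as it stands, down into the slipcase of its own size, holding it by the middle of its top edge so that your fingers pass through the thumb notches. Lower it all the way in until it sits on the bottom with its top edge level with the rim, rather than dropping it in, then let go. Leave the bottle, the cup and the air gun where they are.

Things in the scene. Friction and masses are not known exactly. Their poses are not given: they have to be found in the camera images.
- box_large: large lunch box (two raised panels on each face), collapsed: yellow silicone, dark grey rim, pale lid. Rigid, stands on its long edge, 180 long x 36 thick x 110 high, about 300 g, corners of 20 mm radius, edges rounded 5 mm. Origin: middle of its lower edge; x along its length, y through it (goes in either way round), z up. Flat faces, to pinch at the middle of the top edge. Loose.
- box_small: small lunch box (one raised panel on each face), collapsed: yellow silicone, dark grey rim, pale lid. Rigid, stands on its long edge, 130 long x 36 thick x 90 high, about 190 g, corners of 20 mm radius, edges rounded 5 mm. Origin: middle of its lower edge; x along its length, y through it (goes in either way round), z up. Flat faces, to pinch at the middle of the top edge. Loose.
- case_large: large slipcase: brown board, open top, held upright and fast in a low aluminium nest (plate 227 x 90 x 8, corner angles to 43 high) that cannot move. Inside 185 long x 41 wide x 110 deep, 5 mm more than the large lunch box in length and width; walls 3. Origin: centre of the nest's underside, on the bench; x along its length, z up. Inner floor 11 and rim 121 mm above it.
- case_small: small slipcase: brown board, open top, held upright and fast in a low aluminium nest (plate 177 x 90 x 8, corner angles to 43 high) that cannot move. Inside 135 long x 41 wide x 90 deep, 5 mm more than the small lunch box in length and width; walls 3. Origin: centre of the nest's underside, on the bench; x along its length, z up. Inner floor 11 and rim 101 mm above it.
- case_large_floor (a point): centre of the inner floor of the large slipcase, 11 mm above the bench; x along the slipcase's length, z up. Fully home, the large box's origin lies here.
- case_small_floor (a point): centre of the inner floor of the small slipcase, 11 mm above the bench; x along the slipcase's length, z up. Fully home, the small box's origin lies here.
- case_large_rim (a point): centre of the large slipcase's open mouth, at rim height; x along its length, y across, z up. In the middle of both long walls a U-shaped thumb notch (64 wide, 45 deep, bottom corners of 20 mm radius) lets fingers that hold the middle of the box's top edge, tips up to 40 mm below it, go down with it until it is home.
- case_small_rim (a point): centre of the small slipcase's open mouth, at rim height; x along its length, y across, z up. In the middle of both long walls a U-shaped thumb notch (64 wide, 45 deep, bottom corners of 20 mm radius) lets fingers that hold the middle of the box's top edge, tips up to 40 mm below it, go down with it until it is home.
- bottle: bystander: clear square plastic drinking bottle with a white cap, 62 x 62 x 198 high, standing towards the far side of the bench. Origin: centre of its underside. Loose.
- cup: bystander: blue folding silicone cup with a grey rim, 109 across x 64 high, standing towards the far side of the bench. Origin: centre of its underside. Loose.
- air_gun: bystander: orange air blow gun with a steel nozzle and no hose, lying towards the far side of the bench, about 275 long x 65 wide x 26 high. Origin: on the bench under the middle of the gun. Loose.

How it is judged (in metres and radians):
At the end, for the whole second after the job is handed in: each lunch box stands upright in the slipcase of its own size, resting on the bottom (its lower edge within 5 mm of the inner floor, so its top edge is level with the rim), within 8 mm of the middle and 0.1 rad of the slipcase's direction (the walls see to that), at rest and let go (horizontal distance between box_large and case_large_floor below 0.008 m and z of box_large in the frame of case_large_floor between -0.004 and 0.005 m and angle between the x axis of box_large and the x axis of case_large_floor, either way round below 0.1 rad and angle between each of box_large, box_small's own z axis and vertical below 0.08 rad and linear speed of each of box_large, box_small below 0.02 m/s and horizontal distance between box_small and case_small_floor below 0.008 m and z of box_small in the frame of case_small_floor between -0.004 and 0.005 m and angle between the x axis of box_small and the x axis of case_small_floor, either way round below 0.1 rad); the robot touches nothing.
It fails at once if the large lunch box is dropped or slammed down its slipcase (faster than 0.8 m/s inside it, as after a free fall of more than 3 cm) (horizontal distance between box_large and case_large_floor below 0.02 m and z of box_large in the frame of case_large_floor below 0.09 m and linear speed of box_large above 0.8 m/s).
It fails at once if the small lunch box is dropped or slammed down its slipcase (faster than 0.8 m/s inside it, as after a free fall of more than 3 cm) (horizontal distance between box_small and case_small_floor below 0.02 m and z of box_small in the frame of case_small_floor below 0.09 m and linear speed of box_small above 0.8 m/s).
It fails at once if the bottle is knocked over or pushed more than 6 cm away (distance of bottle from where it was at the start of the episode above 0.06 m or angle between bottle's own z axis and vertical above 0.5 rad).
It fails at once if the cup is pushed more than 6 cm away (distance of cup from where it was at the start of the episode above 0.06 m).
It fails at once if the air gun is pushed more than 6 cm away (distance of air_gun from where it was at the start of the episode above 0.06 m).
It also fails if it takes over 67 s, if anything falls off the work surface, if the arm or the gripper's body presses on something with over 40 N, if the wrist force passes 120 N, or if a joint passes its speed limit or range.

## Robot

A 7-joint arm with a two-finger parallel gripper is mounted at the origin on the work surface. World frame = base frame: x ahead of the robot, y to its left, z up, the work surface at z = 0. Lengths are in m, angles in degrees, forces in N, time in s.
With the tool pointing down it reaches from about 0.425 to 0.95 m from the base axis. Payload 4.7 kg.
Tool frame: the origin (TCP) lies midway between the tips of the shut fingers; the grasp point (between the pads) lies r.hold_point_z behind it (r.hold_point_z is the distance from the TCP to the grasp point, in m); z points along the fingers, y is the line along which they close (so a half turn about z gives the same grasp; the last joint's range is limited). The gripper opens to 87 mm and grips with 3 to 60 N. Pads are 19 mm wide; open, the fingers measure 117 mm over their backs; the gripper's body (75 mm by 190 mm) begins 51 mm behind the grasp point.
Start: joints at [68.36, 26.849, -2.785, 87.806, 1.381, 65.374, -4.715], TCP at [0.231, -0.634, 0.223] pointing down, gripper open.
Joint ranges: [-148.3, 148.3], [-19.14, 114.17], [-79.39, 73.82], [5.75, 140.21], [-59.74, 239.74], [12.07, 113.84], [-152.46, 152.46]. Speed limits (degrees/s): [147.25, 147.25, 180, 180, 180, 180, 180].

## Interface

Orientations are given as [roll, pitch, yaw] about the fixed x, y, z axes, in that order (R = Rz(yaw) Ry(pitch) Rx(roll)).
In Python, from cell import r gives the robot as it stands.
- The arm moves only by the tool play_rows, never from a script. Its argument "motion" is one flat list of numbers, 4 for each row, row after row: the shift along the world's x, y, z each as a share of 0.15 m, from -1 to 1, then the turn about the world's z as a share of 360 degrees, from -1 to 1. A call has exactly 5 rows; each row shifts and turns the commanded pose from where the row before left it; what a row does not reach is not made up. A row lasts 1/10 s, in which the tool goes at most 50 mm and 8.59 degrees, less where a joint would pass 70% of its speed; a pose out of reach is approached as far as the arm can. A call with a number of a shift or a turn outside -1 to 1 is refused whole. A call with a gripper value outside its range is refused whole. "grip" is the closure, from -1 (fully open) to 1 (shut), set as the call begins (left out, the last holds). The fingers move at their own pace and stop on an object; "squeeze" is the grip in N (left out, the last holds). Time passes only in rows, so rows that do not move let the fingers close, or fill a call up. It gives the time, the measured TCP pose, the force, the opening and the grip force at its end, in the units of the state.
- r.observe(): the state, without advancing time (a new reading comes with each control period).
- r.snapshot(name): name is "side" or "top"; returns (picture, depth): 400x640x3 uint8, red, green, blue; 400x640 float32, m along the optical axis (not along the pixel's ray), 0 where there is no reading.
- r.camera_params(name): a dict with "K" (3x3 intrinsics, pixels), "T" (4x4, takes a point from camera to world coordinates). Camera axes: x right, y down, z forward; pixel columns grow to the right and rows downward; lengths in m; the calibration is good to about 2 mm. A picture is of the moment at which its call begins. camera_params takes no time and is no camera call.
- r.close_job(): hands the job in; it is judged then, once.
The state is a dict: "time_s": time; "joints": joint angles; "qd": joint speeds; "joint_efforts": joint torques, N m; "eef_pos": TCP position; "tcp_rot": TCP orientation; "contact_force": force on the tool from outside, world axes, zero at the start; "wrist_torque": the same for the moment, N m; "finger_gap": finger opening in m; "gripper_force": force on a finger pad.
Only numpy, scipy, OpenCV 4.12 (cv2) and the standard library are available. Lean on these libraries where they do the work, as an engineer would, in place of code of your own. Each camera call takes 0.05 s, during which the arm holds its last target. There are 200 camera calls.

## Working session

There is one attempt and no reset: what is moved stays moved. The work goes in short steps, Python scripts to look and compute and a tool call to move; the robot and the scene stay as the last step left them, time stands still between calls to the robot, and variables do not carry over. Pictures are saved under pics/ and viewed, at most 10 in all, crops included, and the job is handed in when it is done.

Besides the shell and the picture viewer there is one more tool, called after ">>>" as name(argument=value, ...) on one line, values as JSON. play_rows: Moves the arm, as the interface text tells. Its arguments: {"type":"object","properties":{"motion":{"type":"array"},"grip":{"type":"number"},"squeeze":{"type":"number"}},"required":["motion"]}

```bash
mkdir -p pics; python3 - <<'E'
from cell import r
import cv2,numpy as np
s=r.observe();print(s['eef_pos'],s['tcp_rot'],s['finger_gap'],r.hold_point_z)
for n in('top','side'):
    p,d=r.snapshot(n);cv2.imwrite(f'pics/{n}0.png',p[:,:,::-1]);np.savez(f'{n}0.npz',p=p,d=d)
    c=r.camera_params(n);print(n,c['K'].round(1).tolist(),c['T'].round(4).tolist(),(d>0).mean())
E
```

```text
[ 0.23050027 -0.63380053  0.22150961] [-1.79891359e+02  3.58301288e-03  1.99842386e+01] 0.08716752617091457 0.0187
top [[511.0, 0.0, 320.2], [0.0, 511.0, 197.7], [0.0, 0.0, 1.0]] [[0.003, -0.9982, 0.0603, 0.5725], [-1.0, -0.0033, -0.0037, 0.006], [0.0039, -0.0603, -0.9982, 1.3113], [0.0, 0.0, 0.0, 1.0]] 0.996203125
side [[375.8, 0.0, 316.0], [0.0, 375.8, 197.0], [0.0, 0.0, 1.0]] [[-0.8726, -0.3418, 0.349, 0.312], [-0.4882, 0.6345, -0.5993, 0.5508], [-0.0166, -0.6933, -0.7205, 0.7419], [0.0, 0.0, 0.0, 1.0]] 0.99618359375
```

View pics/top0.png

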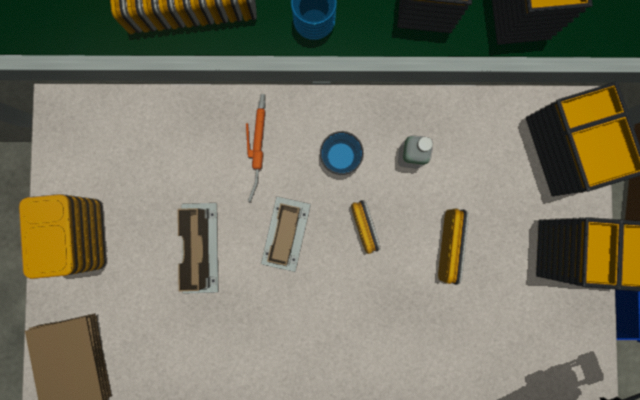

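View pics/side0.png

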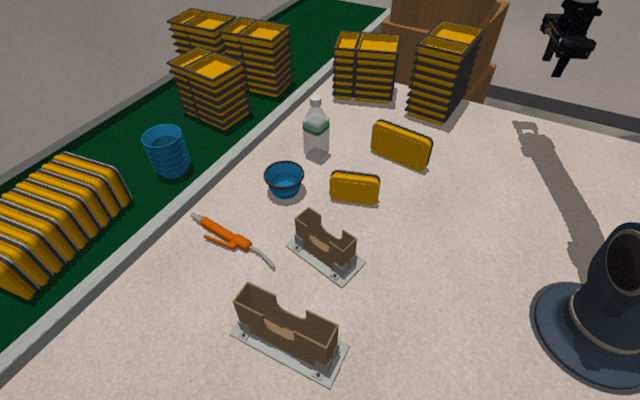

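The top view shows the large box at (453,246), the small box at (364,227), the large slipcase at (197,248) and the small one at (287,234). The bystanders stand further out: bottle (418,150), cup (341,153) and air gun (258,140). The side view shows all of them unobstructed.

```bash
cat > h.py <<'E'
import numpy as np,cv2
from cell import r
def cloud(n,f=None):
    if f is None: p,d=r.snapshot(n)
    else: z=np.load(f);p,d=z['p'],z['d']
    c=r.camera_params(n);v,u=np.mgrid[:400,:640]
    q=np.stack([(u-c['K'][0,2])/c['K'][0,0]*d,(v-c['K'][1,2])/c['K'][1,1]*d,d],-1)
    w=q@c['T'][:3,:3].T+c['T'][:3,3]; w[d<=0]=np.nan
    return p,w
def rect(xy):
    (cx,cy),(a,b),t=cv2.minAreaRect(xy.astype(np.float32))
    if a<b:a,b,t=b,a,t+90
    return np.round([cx,cy,a,b],4),round((t+90)%180-90,1)
E
python3 - <<'E'
from h import *
roi={'boxL':(453,246),'boxS':(364,227),'caseL':(197,248),'caseS':(287,234)}
pt,wt=cloud('top','top0.npz');ps,ws=cloud('side','side0.npz')
for k,(u,v) in roi.items():
    c=wt[v,u,:2]
    for n,p,w in(('top',pt,wt),('side',ps,ws)):
        m=(np.hypot(w[...,0]-c[0],w[...,1]-c[1])<.13)&(w[...,2]>.05)
        if k=='boxL' or k=='boxS' : m&=np.hypot(w[...,0]-c[0],w[...,1]-c[1])<.11
        # largest component
        nn,l,st,_=cv2.connectedComponentsWithStats(m.astype(np.uint8))
        m=l==1+st[1:,4].argmax()
        P=w[m]; zt=np.percentile(P[:,2],97)
        T=P[P[:,2]>zt-.012]
        print(k,n,len(P),'ztop',zt.round(4),P[:,2].max().round(4),'top:',*rect(T[:,:2]),len(T),'all:',*rect(P[:,:2]))
    g=wt[max(v-60,0):v+60,u-60:u+60,2];print(' bench z',np.nanmedian(g[np.abs(g)<.03]).round(4))
for k,(u,v) in {'bottle':(418,150),'cup':(341,153)}.items(): print(k,wt[v,u])
E
```

```text
boxL top 1515 ztop 0.1134 0.1189 top: [ 0.5327 -0.3223  0.1733  0.0359] -7.7 1030 all: [ 0.5322 -0.322   0.1797  0.0364] -6.9
boxL side 1420 ztop 0.1098 0.112 top: [ 0.5322 -0.3183  0.1751  0.0355] -6.7 562 all: [ 0.5338 -0.3169  0.1813  0.04  ] -5.8
 bench z 0.0007
boxS top 808 ztop 0.094 0.0966 top: [ 0.5797 -0.1088  0.121   0.0343] 17.2 675 all: [ 0.5789 -0.1098  0.1295  0.0363] 17.5
boxS side 925 ztop 0.0903 0.0929 top: [ 0.5793 -0.1058  0.1243  0.0359] 16.6 506 all: [ 0.5791 -0.1052  0.1294  0.0374] 17.1
 bench z 0.0005
caseL top 1229 ztop 0.1235 0.1277 top: [0.5243 0.3077 0.1909 0.0484] 1.8 300 all: [0.5242 0.3075 0.1912 0.0491] 1.9
caseL side 2965 ztop 0.1209 0.1234 top: [0.5253 0.3101 0.1919 0.0481] 1.9 718 all: [0.5252 0.3101 0.192  0.0492] 1.8
 bench z 0.0007
caseS top 330 ztop 0.1042 0.1057 top: [0.56   0.089  0.1409 0.0471] -12.6 154 all: [0.56   0.0889 0.1409 0.0473] -12.5
caseS side 1199 ztop 0.1011 0.1032 top: [0.5612 0.0922 0.1429 0.0495] -12.6 352 all: [0.561  0.0922 0.1432 0.0495] -12.6
 bench z 0.0009
bottle [ 0.7500597  -0.21853438  0.16816504]
cup [ 0.76649869 -0.05195836  0.00768523]
```

Both views agree to about 3 mm, so I'm going for the large box first.

>>> play_rows(motion=[0.134,0.14,0,-0.005,0.134,0.14,0,-0.005,0.134,0.14,0,-0.005,0.134,0.14,0,-0.005,0.134,0.14,0,-0.005], grip=-1, squeeze=25)

```text
time_s: 0.6
eef_pos: [0.3318, -0.5282, 0.2221]
tcp_rot: [-180.0, 0.0, 10.9]
contact_force: [0.0, -0.6, -0.5]
finger_gap: 0.0868
gripper_force: 0.0
```

>>> play_rows(motion=[0.134,0.14,0,-0.005,0.134,0.14,0,-0.005,0.134,0.14,0,-0.005,0.134,0.14,0,-0.005,0.134,0.14,0,-0.005])

```text
time_s: 1.1
eef_pos: [0.4322, -0.4232, 0.2221]
tcp_rot: [-180.0, 0.0, 1.9]
contact_force: [0.9, -0.2, -0.1]
finger_gap: 0.0871
gripper_force: 0.0
```

>>> play_rows(motion=[0.134,0.14,0,-0.005,0.134,0.14,0,-0.005,0.134,0.14,0,-0.005,0.134,0.14,0,-0.005,0.134,0.14,0,-0.005])

```text
time_s: 1.6
eef_pos: [0.5327, -0.3183, 0.2221]
tcp_rot: [-180.0, 0.0, -7.1]
contact_force: [0.1, 0.3, -0.6]
finger_gap: 0.0868
gripper_force: 0.0
```

>>> play_rows(motion=[0,0,0,0,0,0,0,0,0,0,0,0,0,0,0,0,0,0,0,0])

```text
time_s: 2.1
eef_pos: [0.5315, -0.3204, 0.2226]
tcp_rot: [180.0, 0.0, -7.1]
contact_force: [0.1, -0.5, -0.6]
finger_gap: 0.087
gripper_force: 0.0
```

>>> play_rows(motion=[0,0,-0.14,0,0,0,-0.14,0,0,0,-0.14,0,0,0,-0.14,0,0,0,-0.14,0])

```text
time_s: 2.6
eef_pos: [0.5318, -0.32, 0.1169]
tcp_rot: [180.0, -0.0, -7.1]
contact_force: [-0.2, -0.2, 0.0]
finger_gap: 0.087
gripper_force: 0.0
```

>>> play_rows(motion=[0,0,-0.1,0,0,0,-0.09,0,0,0,-0.06,0,0,0,-0.03,0,0,0,0,0])

```text
time_s: 3.1
eef_pos: [0.5322, -0.3193, 0.0753]
tcp_rot: [-180.0, 0.0, -7.0]
contact_force: [-0.1, 0.1, 0.5]
finger_gap: 0.0871
gripper_force: 0.0
```

>>> play_rows(motion=[0,0,0,0,0,0,0,0,0,0,0,0,0,0,0,0,0,0,0,0], grip=1)

```text
time_s: 3.6
eef_pos: [0.5324, -0.3194, 0.0758]
tcp_rot: [180.0, -0.0, -7.0]
contact_force: [0.2, -0.5, -0.2]
finger_gap: 0.0549
gripper_force: 0.0
```

>>> play_rows(motion=[0,0,0,0,0,0,0,0,0,0,0,0,0,0,0,0,0,0,0,0])

```text
time_s: 4.1
eef_pos: [0.5322, -0.3195, 0.0756]
tcp_rot: [180.0, -0.0, -7.0]
contact_force: [-0.8, -1.0, 0.9]
finger_gap: 0.036
gripper_force: 24.7
```

>>> play_rows(motion=[0,0,0.1,0,0,0,0.2,0,0,0,0.23,0,0,0,0.23,0,0,0,0.23,0])

```text
time_s: 4.6
eef_pos: [0.5318, -0.3189, 0.2259]
tcp_rot: [-180.0, 0.0, -7.0]
contact_force: [0.1, -1.1, -2.7]
finger_gap: 0.0361
gripper_force: 24.7
```

>>> play_rows(motion=[0,0.1,0.05,0.001,0,0.2,0,0.001,0,0.24,0,0.001,0,0.24,0,0.001,0,0.24,0,0.001])

```text
time_s: 5.1
eef_pos: [0.5309, -0.1634, 0.2305]
tcp_rot: [-179.9, 0.1, -5.1]
contact_force: [0.3, 0.3, -2.7]
finger_gap: 0.0358
gripper_force: 24.7
```

>>> play_rows(motion=[-0.01,0.24,0,0.001,-0.01,0.24,0,0.001,-0.01,0.24,0,0.001,-0.01,0.24,0,0.001,-0.01,0.24,0,0.001])

```text
time_s: 5.6
eef_pos: [0.5229, 0.0161, 0.2306]
tcp_rot: [180.0, 0.1, -3.3]
contact_force: [1.2, -0.3, -2.0]
finger_gap: 0.0362
gripper_force: 24.7
```

>>> play_rows(motion=[0,0.24,0,0.001,0,0.24,0,0.001,0,0.24,0,0.001,0,0.24,0,0.001,0,0.24,0,0.001])

```text
time_s: 6.1
eef_pos: [0.5228, 0.1955, 0.2306]
tcp_rot: [179.9, 0.1, -1.5]
contact_force: [-0.1, -0.1, -3.4]
finger_gap: 0.0358
gripper_force: 24.7
```

>>> play_rows(motion=[0,0.24,0,0.001,0,0.24,0,0.001,0,0.18,0,0.001,0,0.11,0,0.001,0,0,0,0])

```text
time_s: 6.6
eef_pos: [0.5227, 0.312, 0.2308]
tcp_rot: [-180.0, 0.1, 0.1]
contact_force: [-0.2, -0.9, -2.5]
finger_gap: 0.0361
gripper_force: 24.7
```

>>> play_rows(motion=[0,0,0,0.001,0,0,0,0.001,0,0,0,0.001,0,0,0,0.001,0,0,0,0])

```text
time_s: 7.1
eef_pos: [0.525, 0.3085, 0.2317]
tcp_rot: [180.0, -0.0, 1.2]
contact_force: [-0.4, 0.4, -2.6]
finger_gap: 0.0356
gripper_force: 24.7
```

```bash
python3 - <<'E'
from h import *
s=r.observe();print(s['eef_pos'],s['tcp_rot'])
for n in('side','top'):
    p,w=cloud(n);cv2.imwrite(f'pics/{n}1.png',p[:,:,::-1]);np.savez(f'{n}1.npz',p=p,w=w)
    m=(np.hypot(w[...,0]-.525,w[...,1]-.309)<.12)
    for a,b in((.135,.222),(.16,.2),(.255,.275)):
        k=m&(w[...,2]>a)&(w[...,2]<b)
        if k.sum()>20: print(n,a,b,k.sum(),*rect(w[k][:,:2]),w[k].min(0).round(4),w[k].max(0).round(4))
E
```

```text
[0.52495728 0.30846369 0.23169404] [ 1.79986297e+02 -1.20817351e-02  1.21679593e+00]
side 0.135 0.222 997 [0.4918 0.323  0.1192 0.0241] 12.9 [0.4357 0.2981 0.1583] [0.5526 0.3272 0.222 ]
side 0.16 0.2 614 [0.4919 0.3228 0.1192 0.0236] 12.9 [0.4358 0.2981 0.1602] [0.5526 0.3269 0.1998]
side 0.255 0.275 1102 [0.5252 0.3053 0.1736 0.0429] 0.8 [0.4384 0.2838 0.255 ] [0.6119 0.3278 0.2747]
top 0.135 0.222 335 [0.5271 0.2895 0.1762 0.0084] 2.6 [0.4389 0.2857 0.1642] [0.6149 0.2976 0.2218]
top 0.16 0.2 207 [0.5272 0.2893 0.176  0.0082] 2.8 [0.4391 0.2857 0.1642] [0.6149 0.2976 0.2   ]
top 0.255 0.275 751 [0.5259 0.306  0.1759 0.0338] 1.2 [0.4381 0.2882 0.255 ] [0.614  0.3241 0.2717]
```

View pics/side1.png

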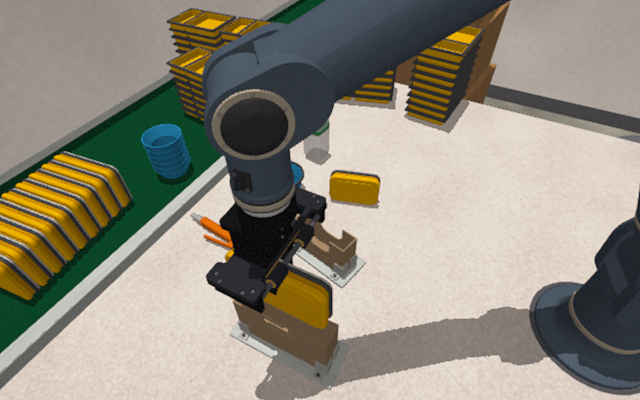

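>>> play_rows(motion=[-0.007,0.01,-0.05,0.0016,0,0,-0.05,0,0,0,-0.05,0,0,0,-0.03,0,0,0,0,0])

```text
time_s: 7.7
eef_pos: [0.5232, 0.3102, 0.2033]
tcp_rot: [179.9, 0.1, 1.8]
contact_force: [0.3, -0.7, -2.7]
finger_gap: 0.036
gripper_force: 24.7
```

>>> play_rows(motion=[0,0,-0.03,0,0,0,-0.03,0,0,0,-0.03,0,0,0,-0.03,0,0,0,-0.03,0])

```text
time_s: 8.2
eef_pos: [0.5237, 0.3106, 0.1817]
tcp_rot: [180.0, -0.0, 1.8]
contact_force: [0.1, 1.1, -2.7]
finger_gap: 0.0358
gripper_force: 24.7
```

>>> play_rows(motion=[0,0,-0.06,0,0,0,-0.06,0,0,0,-0.06,0,0,0,-0.06,0,0,0,-0.06,0])

```text
time_s: 8.7
eef_pos: [0.5236, 0.3106, 0.1361]
tcp_rot: [180.0, 0.0, 1.8]
contact_force: [0.8, -0.7, -2.3]
finger_gap: 0.0359
gripper_force: 24.7
```

>>> play_rows(motion=[0,0,-0.06,0,0,0,-0.06,0,0,0,-0.05,0,0,0,-0.04,0,0,0,-0.04,0])

```text
time_s: 9.2
eef_pos: [0.5238, 0.3107, 0.0991]
tcp_rot: [-180.0, -0.0, 1.8]
contact_force: [0.7, 0.3, -2.4]
finger_gap: 0.0358
gripper_force: 24.7
```

>>> play_rows(motion=[0,0,-0.03,0,0,0,-0.02,0,0,0,-0.015,0,0,0,-0.01,0,0,0,-0.005,0])

```text
time_s: 9.7
eef_pos: [0.5237, 0.3107, 0.0876]
tcp_rot: [-180.0, -0.0, 1.8]
contact_force: [-0.1, 0.1, -2.7]
finger_gap: 0.036
gripper_force: 24.7
```

>>> play_rows(motion=[0,0,0,0,0,0,0,0,0,0,0,0,0,0,0,0,0,0,0,0])

```text
time_s: 10.2
eef_pos: [0.5237, 0.3106, 0.0876]
tcp_rot: [180.0, -0.0, 1.8]
contact_force: [0.1, -0.2, -2.7]
finger_gap: 0.0361
gripper_force: 24.7
```

Not yet touching, so I'll go down a little more until the weight comes off.

>>> play_rows(motion=[0,0,-0.004,0,0,0,-0.004,0,0,0,0,0,0,0,0,0,0,0,0,0])

```text
time_s: 10.7
eef_pos: [0.5237, 0.3107, 0.0866]
tcp_rot: [180.0, -0.0, 1.8]
contact_force: [-0.9, -0.5, 0.2]
finger_gap: 0.0358
gripper_force: 24.7
```

>>> play_rows(motion=[0,0,0,0,0,0,0,0,0,0,0,0,0,0,0,0,0,0,0,0], grip=-1)

```text
time_s: 11.2
eef_pos: [0.5238, 0.3107, 0.0864]
tcp_rot: [-180.0, -0.0, 1.8]
contact_force: [-0.0, 0.0, 1.0]
finger_gap: 0.0681
gripper_force: 0.0
```

>>> play_rows(motion=[0,0,0,0,0,0,0.03,0,0,0,0.06,0,0,0,0.1,0,0,0,0.15,0])

```text
time_s: 11.7
eef_pos: [0.5233, 0.3104, 0.1381]
tcp_rot: [180.0, 0.1, 1.8]
contact_force: [0.2, -0.2, -0.4]
finger_gap: 0.0866
gripper_force: 0.0
```

>>> play_rows(motion=[0,0,0.2,0,0,0,0.2,0,0,0,0.16,0,0,0,0,0,0,0,0,0])

```text
time_s: 12.2
eef_pos: [0.5239, 0.3108, 0.2227]
tcp_rot: [-180.0, -0.1, 1.8]
contact_force: [-0.4, 0.5, -0.5]
finger_gap: 0.0871
gripper_force: 0.0
```

```bash
python3 - <<'E'
from h import *
s=r.observe();print(s['eef_pos'])
for n in('side','top'):
    p,w=cloud(n);np.savez(f'{n}2.npz',p=p,w=w)
    if n=='side':cv2.imwrite('pics/side2.png',cv2.resize(p[230:400,180:400,::-1],None,fx=3,fy=3))
    m=(np.hypot(w[...,0]-.5245,w[...,1]-.31)<.12)
    k=m&(w[...,2]>.105)&(w[...,2]<.135);print(n,k.sum(),*rect(w[k][:,:2]),np.percentile(w[k][:,2],[50,98]))
E
```

```text
[0.52385673 0.31079115 0.2226638 ]
side 1807 [0.5247 0.3099 0.1908 0.0489] 1.8 [0.11818379 0.12198045]
top 981 [0.5243 0.3075 0.1908 0.0488] 2.0 [0.11881296 0.12499464]
```

View pics/side2.png

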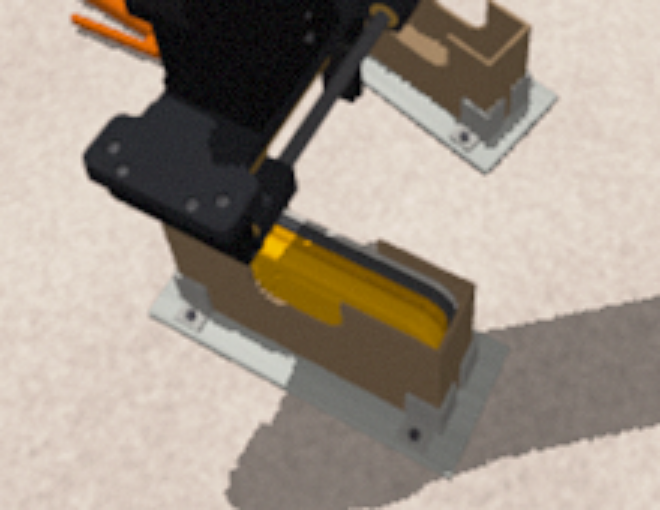

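The large box is home and level with the rim. Now for the small box.

>>> play_rows(motion=[0.025,-0.1,0,0.003,0.025,-0.2,0,0.003,0.025,-0.2,0,0.003,0.025,-0.2,0,0.003,0.025,-0.2,0,0.003])

```text
time_s: 12.8
eef_pos: [0.5418, 0.1741, 0.22]
tcp_rot: [180.0, 0.1, 7.3]
contact_force: [0.9, 0.1, -0.5]
finger_gap: 0.0872
gripper_force: 0.0
```

>>> play_rows(motion=[0.025,-0.2,0,0.003,0.025,-0.2,0,0.003,0.025,-0.2,0,0.003,0.025,-0.2,0,0.003,0.025,-0.2,0,0.003])

```text
time_s: 13.3
eef_pos: [0.5604, 0.0243, 0.2201]
tcp_rot: [-180.0, 0.1, 12.7]
contact_force: [0.1, 0.6, -0.3]
finger_gap: 0.0872
gripper_force: 0.0
```

>>> play_rows(motion=[0.025,-0.2,0,0.003,0.025,-0.2,0,0.003,0.025,-0.2,0,0.003,0.025,-0.2,0,0.003,0.02,-0.08,0,0])

```text
time_s: 13.8
eef_pos: [0.5783, -0.1102, 0.2199]
tcp_rot: [180.0, 0.2, 16.7]
contact_force: [-1.2, 0.8, -0.9]
finger_gap: 0.087
gripper_force: 0.0
```

>>> play_rows(motion=[0,0,-0.05,0,0,0,-0.08,0,0,0,-0.08,0,0,0,-0.08,0,0,0,0,0])

```text
time_s: 14.3
eef_pos: [0.5775, -0.105, 0.1753]
tcp_rot: [-179.9, 0.2, 17.1]
contact_force: [0.8, 0.0, -0.1]
finger_gap: 0.0871
gripper_force: 0.0
```

>>> play_rows(motion=[0.01,-0.01,-0.14,0,0,0,-0.14,0,0,0,-0.14,0,0,0,-0.12,0,0,0,-0.1,0])

```text
time_s: 14.8
eef_pos: [0.5806, -0.1074, 0.081]
tcp_rot: [-180.0, 0.0, 17.0]
contact_force: [-0.2, -0.5, -0.1]
finger_gap: 0.0866
gripper_force: 0.0
```

>>> play_rows(motion=[0,0,-0.08,0,0,0,-0.05,0,0,0,-0.03,0,0,0,0,0,0,0,0,0])

```text
time_s: 15.3
eef_pos: [0.5812, -0.1079, 0.0584]
tcp_rot: [180.0, -0.1, 17.0]
contact_force: [-0.5, 0.5, 0.0]
finger_gap: 0.0871
gripper_force: 0.0
```

>>> play_rows(motion=[0,0,0,0,0,0,0,0,0,0,0,0,0,0,0,0,0,0,0,0], grip=1)

```text
time_s: 15.8
eef_pos: [0.5807, -0.1079, 0.0579]
tcp_rot: [180.0, -0.0, 17.0]
contact_force: [-0.3, 0.5, 0.0]
finger_gap: 0.0549
gripper_force: 0.0
```

>>> play_rows(motion=[0,0,0,0,0,0,0,0,0,0,0,0,0,0,0,0,0,0,0,0])

```text
time_s: 16.3
eef_pos: [0.5807, -0.1078, 0.0578]
tcp_rot: [180.0, -0.0, 17.0]
contact_force: [0.2, -0.1, -0.7]
finger_gap: 0.0355
gripper_force: 24.9
```

>>> play_rows(motion=[0,0,0.1,0,0,0,0.2,0,0,0,0.23,0,0,0,0.22,0,0,0,0.12,0])

```text
time_s: 16.8
eef_pos: [0.5819, -0.1078, 0.1924]
tcp_rot: [179.9, -0.3, 17.0]
contact_force: [0.9, -0.9, -1.5]
finger_gap: 0.0358
gripper_force: 24.9
```

>>> play_rows(motion=[-0.01,0.1,0,-0.008,-0.01,0.14,0,-0.008,-0.01,0.15,0,-0.008,-0.01,0.15,0,-0.008,-0.02,0.15,0,-0.008])

```text
time_s: 17.3
eef_pos: [0.5715, -0.0034, 0.1892]
tcp_rot: [180.0, -0.0, 2.4]
contact_force: [-0.1, -0.1, -2.5]
finger_gap: 0.0361
gripper_force: 24.9
```

>>> play_rows(motion=[-0.02,0.15,0,-0.008,-0.02,0.15,0,-0.008,-0.01,0.14,0,-0.009,-0.01,0.12,0,-0.009,-0.007,0.08,0,-0.008])

```text
time_s: 17.8
eef_pos: [0.5611, 0.0936, 0.1892]
tcp_rot: [-180.0, -0.0, -12.6]
contact_force: [0.7, -0.4, -1.9]
finger_gap: 0.0357
gripper_force: 24.9
```

>>> play_rows(motion=[0,0,0,0,0,0,0,0,0,0,0,0,0,0,0,0,0,0,0,0])

```text
time_s: 18.3
eef_pos: [0.5617, 0.0908, 0.1884]
tcp_rot: [180.0, 0.0, -12.6]
contact_force: [0.3, 0.2, -2.6]
finger_gap: 0.0356
gripper_force: 24.9
```

```bash
python3 - <<'E'
from h import *
s=r.observe();print(s['eef_pos'],s['tcp_rot']);t=s['eef_pos']
for n in('side','top'):
    p,w=cloud(n)
    m=(np.hypot(w[...,0]-t[0],w[...,1]-t[1])<.1)
    for a,b in((.135,.18),(.207,.227)):
        k=m&(w[...,2]>a)&(w[...,2]<b);print(n,k.sum(),*rect(w[k][:,:2]),w[k].min(0).round(4),w[k].max(0).round(4))
E
```

```text
[0.56173414 0.09079117 0.18836953] [ 1.79982823e+02  2.42601040e-04 -1.26217221e+01]
side 586 [0.559  0.108  0.1285 0.0314] 1.6 [0.495  0.0905 0.1352] [0.6236 0.1221 0.1798]
side 542 [0.5316 0.1037 0.0668 0.0599] -23.0 [0.4966 0.0652 0.2071] [0.5737 0.1239 0.2269]
top 9 [0.6147 0.0688 0.0323 0.0116] 38.9 [0.5985 0.0613 0.1467] [0.6246 0.0827 0.1781]
top 37 [0.6165 0.0712 0.0279 0.0091] 45.5 [0.6035 0.0623 0.2071] [0.623  0.0843 0.2206]
```

>>> play_rows(motion=[-0.003,0.006,-0.05,0,0,0,-0.05,0,0,0,-0.05,0,0,0,-0.03,0,0,0,0,0])

```text
time_s: 18.9
eef_pos: [0.5605, 0.0924, 0.1602]
tcp_rot: [179.9, 0.1, -12.5]
contact_force: [0.6, -0.2, -2.2]
finger_gap: 0.0358
gripper_force: 24.9
```

>>> play_rows(motion=[0,0,-0.03,0,0,0,-0.03,0,0,0,-0.03,0,0,0,-0.03,0,0,0,0,0])

```text
time_s: 19.4
eef_pos: [0.5607, 0.0924, 0.1426]
tcp_rot: [180.0, 0.1, -12.6]
contact_force: [0.2, 0.5, -2.6]
finger_gap: 0.0357
gripper_force: 24.9
```

>>> play_rows(motion=[0,0,-0.05,0,0,0,-0.06,0,0,0,-0.06,0,0,0,-0.06,0,0,0,-0.06,0])

```text
time_s: 19.9
eef_pos: [0.561, 0.0925, 0.0988]
tcp_rot: [180.0, 0.0, -12.6]
contact_force: [0.1, 0.1, -2.5]
finger_gap: 0.0356
gripper_force: 25.0
```

>>> play_rows(motion=[0,0,-0.05,0,0,0,-0.05,0,0,0,-0.03,0,0,0,-0.03,0,0,0,-0.02,0])

```text
time_s: 20.4
eef_pos: [0.5612, 0.0924, 0.0726]
tcp_rot: [180.0, -0.0, -12.6]
contact_force: [-0.2, -0.9, -2.1]
finger_gap: 0.0354
gripper_force: 25.0
```

>>> play_rows(motion=[0,0,0,0,0,0,0,0,0,0,0,0,0,0,0,0,0,0,0,0])

```text
time_s: 20.9
eef_pos: [0.5612, 0.0924, 0.073]
tcp_rot: [180.0, -0.0, -12.6]
contact_force: [-1.7, -0.9, -1.7]
finger_gap: 0.0359
gripper_force: 25.0
```

>>> play_rows(motion=[0,0,-0.01,0,0,0,-0.008,0,0,0,-0.005,0,0,0,0,0,0,0,0,0])

```text
time_s: 21.4
eef_pos: [0.5613, 0.0924, 0.0694]
tcp_rot: [180.0, -0.0, -12.6]
contact_force: [0.3, -0.7, -1.8]
finger_gap: 0.0357
gripper_force: 25.0
```

>>> play_rows(motion=[0,0,-0.004,0,0,0,0,0,0,0,0,0,0,0,0,0,0,0,0,0])

```text
time_s: 21.9
eef_pos: [0.5614, 0.0924, 0.0689]
tcp_rot: [180.0, -0.0, -12.6]
contact_force: [0.0, -1.3, -0.2]
finger_gap: 0.0359
gripper_force: 25.0
```

The weight is off the gripper, so the box is on the bottom. Release, rise and check.

>>> play_rows(motion=[0,0,0,0,0,0,0,0,0,0,0,0,0,0,0,0,0,0,0,0], grip=-1)

```text
time_s: 22.4
eef_pos: [0.5612, 0.0928, 0.0689]
tcp_rot: [-180.0, -0.0, -12.5]
contact_force: [0.2, -0.1, -0.3]
finger_gap: 0.0679
gripper_force: 0.0
```

>>> play_rows(motion=[0,0,0,0,0,0,0.03,0,0,0,0.06,0,0,0,0.1,0,0,0,0.15,0])

```text
time_s: 22.9
eef_pos: [0.5605, 0.0924, 0.1201]
tcp_rot: [180.0, 0.1, -12.6]
contact_force: [0.4, 0.1, -0.4]
finger_gap: 0.0869
gripper_force: 0.0
```

>>> play_rows(motion=[0,0,0.2,0,0,0,0.25,0,0,0,0.25,0,0,0,0.1,0,0,0,0,0])

```text
time_s: 23.4
eef_pos: [0.5629, 0.0931, 0.2436]
tcp_rot: [-179.8, -0.4, -12.6]
contact_force: [0.3, -0.2, -0.2]
finger_gap: 0.0869
gripper_force: 0.0
```

>>> play_rows(motion=[0,-0.15,0,0,0,-0.2,0,0,0,-0.2,0,0,0,-0.2,0,0,0,-0.15,0,0])

```text
time_s: 23.9
eef_pos: [0.5601, -0.0448, 0.2385]
tcp_rot: [179.9, 0.1, -12.7]
contact_force: [0.8, 0.4, -0.2]
finger_gap: 0.0868
gripper_force: 0.0
```

>>> play_rows(motion=[0,-0.15,0,0,0,-0.15,0,0,0,-0.1,0,0,0,0,0,0,0,0,0,0])

```text
time_s: 24.4
eef_pos: [0.561, -0.1015, 0.2393]
tcp_rot: [-180.0, 0.1, -12.5]
contact_force: [-0.6, 1.0, 0.2]
finger_gap: 0.0872
gripper_force: 0.0
```

```bash
python3 - <<'E'
from h import *
for n in('side','top'):
    p,w=cloud(n)
    if n=='side':cv2.imwrite('pics/side3.png',cv2.resize(p[170:390,180:440,::-1],None,fx=2.5,fy=2.5))
    y=(p[...,0]>110)&(p[...,2]<70)&(p[...,1]>60)
    for c in((.5245,.31),(.561,.092)):
        k=(np.hypot(w[...,0]-c[0],w[...,1]-c[1])<.09)&(w[...,2]<.14)&y;print(n,k.sum(),np.percentile(w[k][:,2],[50,98]).round(4))
E
```

```text
side 1554 [0.1174 0.1219]
side 665 [0.0968 0.1016]
top 636 [0.1191 0.1246]
top 461 [0.0992 0.1054]
```

View pics/side3.png

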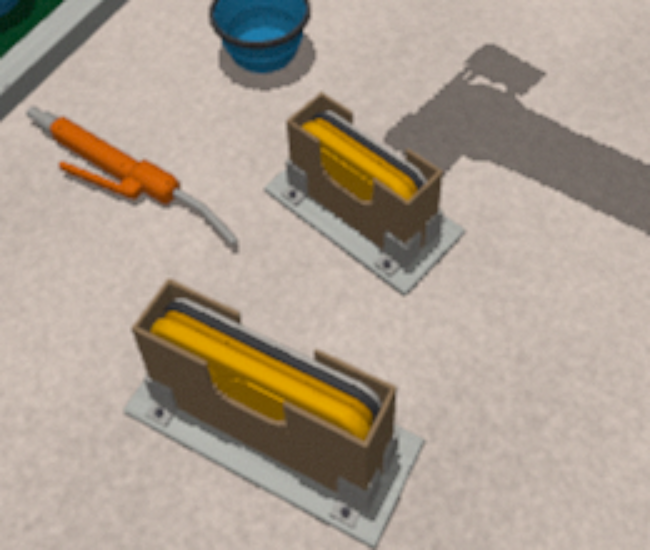

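The picture shows both boxes fully home: the large one at about (265,370) and the small one at about (365,155), each level with its rim. The air gun and cup haven't moved.

```bash
python3 -c "
from cell import r
print(r.close_job())"
```

```text
the job is handed in; nothing more can be done
None
```

Both lunch boxes are in the slipcases of their own size, resting on the bottom, level with the rims and let go; the bystanders were left alone, and the job was handed in at about 24.5 s (no verdict was returned).

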